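# Line up the porcelain jars by height

### The arm

A 6-joint arm with a two-finger parallel gripper is mounted at the origin on the work surface. World frame = base frame: x ahead of the robot, y to its left, z up, the work surface at z = 0. Lengths are in mm, angles in rad, forces in N, time in s.
With the tool pointing down it reaches from about 350 to 975 mm from the base axis. Payload 7.1 kg.
Tool frame: the origin (TCP) lies on the front face of the gripper's body, between the roots of the fingers; the fingertips stand 80 mm ahead of it and the grasp point (between the pads) lies 61 mm ahead of it (env.tips_ahead is the distance from the TCP to the fingertips, in mm); z points along the fingers, y is the line along which they close (so a half turn about z gives the same grasp; the last joint's range is limited). The gripper opens to 88 mm and grips with 3 to 60 N. Pads are 20 mm wide; open, the fingers measure 115 mm over their backs; the gripper's body (75 mm by 178 mm) begins 61 mm behind the grasp point.
Start: joints at [1.163, 0.423, 1.63, -0, 1.089, -0.019], TCP at [236.892, 578.349, 302.675] pointing down, gripper open.
Joint ranges: [-3, 3], [-0.9, 2.11], [0.09, 2.58], [-1.31, 4.45], [0.11, 2.69], [-2.54, 2.54]. Speed limits (rad/s): [2.39, 2.39, 3.01, 3.14, 3.14, 3.14].

### API

Orientations are given as a unit quaternion [x, y, z, w].
In Python, from station import env, set_gripper, viewer, workorder gives the robot as it stands. Calls block until the motion is done:
- env.reach(position, orientation): joint-space move of the TCP to a pose.
- env.move_l(position, rot=None, rate=150, f_stop=None): straight line of the TCP; rot=None keeps the orientation; rate is the mean speed in mm/s. With f_stop (N) it stops when the force on the tool has changed by that much, and returns True; else False.
- env.move_joints(angles): joint-space move.
- set_gripper(opening): finger opening in mm; the grip force is fixed at half the most; returns when the fingers have stopped.
- env.hold(seconds).
- env.ik(position, orientation): joint angles nearest the present ones, or None.
- env.read_state(): the state.
- viewer.camera(name): name is "scene" or "side" or "wrist"; returns the picture (420x560x3 uint8, blue, green, red); there is no depth.
- viewer.camera_params(name): a dict with "fx", "fy", "cx", "cy" (pixels), "pose" (4x4, takes a point from camera to world coordinates); the wrist camera has in their place "tool_from_camera" (4x4, takes a point from camera to tool coordinates, whose origin is the TCP and whose axes are the flange's). Camera axes: x right, y up, looking along -z (the intrinsics and any distortion apply to the point x, -y, -z); pixel columns grow to the right and rows downward; lengths in mm; the calibration is good to about 2 mm. A picture is of the moment at which its call begins: read the wrist's pose just before it. camera_params takes no time and is no camera call.
A pose or a line that the arm cannot do raises env.IKError and nothing moves.
- workorder.sign_off(): hands the job in; it is judged then, once.
The state is a dict: "time_s": time; "qpos": joint angles; "dq": joint speeds; "tau": joint torques, N m; "tool_pos": TCP position; "orientation": TCP orientation; "force": force on the tool from outside, world axes, zero at the start; "wrist_torque": the same for the moment, N m; "width": finger opening in mm; "grip_force": force on a finger pad.
Only numpy, scipy, OpenCV 4.12 (cv2) and the standard library are available. Lean on these libraries where they do the work, as an engineer would, in place of code of your own. Each camera call takes 0.05 s, during which the arm holds its last target. There are 200 camera calls.

### The job

Line up the four white porcelain jars in order of height on the row of cork coasters, one jar standing upright in the middle of each coaster: the tallest on the coaster next to the alarm clock, then shorter and shorter towards the glass. Do not knock any jar over, leave the clock and the glass where they stand, and let go of everything at the end.

Things in the scene. Friction and masses are not known exactly. Their poses are not given: they have to be found in the camera images.
- jar_tallest: The tallest and widest of four white porcelain lidded jars (rigid, lid fixed, thin blue line under the lid): upright plain cylinder 62 mm in diameter and 110 mm high, with a small lid knob 16 mm in diameter rising 16 mm above that. Origin at the centre of its underside, z up through the knob; starts upright on the table. Grip it by its side. 0.08 to 0.4 kg.
- jar_second: The second tallest of four white porcelain lidded jars (rigid, lid fixed, thin blue line under the lid): upright plain cylinder 54 mm in diameter and 90 mm high, with a small lid knob 16 mm in diameter rising 16 mm above that. Origin at the centre of its underside, z up through the knob; starts upright on the table. Grip it by its side. 0.08 to 0.4 kg.
- jar_third: The third tallest of four white porcelain lidded jars (rigid, lid fixed, thin blue line under the lid): upright plain cylinder 46 mm in diameter and 70 mm high, with a small lid knob 16 mm in diameter rising 16 mm above that. Origin at the centre of its underside, z up through the knob; starts upright on the table. Grip it by its side. 0.08 to 0.4 kg.
- jar_shortest: The shortest and narrowest of four white porcelain lidded jars (rigid, lid fixed, thin blue line under the lid): upright plain cylinder 38 mm in diameter and 50 mm high, with a small lid knob 16 mm in diameter rising 16 mm above that. Origin at the centre of its underside, z up through the knob; starts upright on the table. Grip it by its side. 0.08 to 0.4 kg.
- coaster_a: One of four identical round cork coasters, 84 mm in diameter, fixed about 95 mm apart (centres) in a row on a fixed wooden board (400 x 110 x 12 mm). Origin at the centre of its underside; its top is 4 mm above that, 16 mm above the table. Its y axis runs along the row. Its letter says nothing about its place in the row.
- coaster_b: One of four identical round cork coasters, 84 mm in diameter, fixed about 95 mm apart (centres) in a row on a fixed wooden board (400 x 110 x 12 mm). Origin at the centre of its underside; its top is 4 mm above that, 16 mm above the table. Its y axis runs along the row. Its letter says nothing about its place in the row.
- coaster_c: One of four identical round cork coasters, 84 mm in diameter, fixed about 95 mm apart (centres) in a row on a fixed wooden board (400 x 110 x 12 mm). Origin at the centre of its underside; its top is 4 mm above that, 16 mm above the table. Its y axis runs along the row. Its letter says nothing about its place in the row.
- coaster_d: One of four identical round cork coasters, 84 mm in diameter, fixed about 95 mm apart (centres) in a row on a fixed wooden board (400 x 110 x 12 mm). Origin at the centre of its underside; its top is 4 mm above that, 16 mm above the table. Its y axis runs along the row. Its letter says nothing about its place in the row.
- clock: Bystander, loose: dark metal alarm clock with a top handle, standing on the table beyond one end of the board, about 120 mm from the centre of the nearest coaster. 90 mm wide along the row, 50 mm deep, 123 mm high; origin at the centre of its underside, dial towards its +x.
- glass: Bystander, loose: empty clear drinking glass, 64 mm in diameter, 110 mm high, standing on the table beyond the other end of the board. Origin at the centre of its underside.
Mind the look-alikes: they are no part of the job. Leave any red look-alike of the jar_second alone. What is shaped like the jar_tallest but green is not meant.

How it is judged:
By the outcome, as a careful person would: the job done as asked, in the order asked, and still so for the second after the job is handed in, with the robot touching nothing.
It also fails if it takes over 104 s, if anything falls off the work surface, if the arm or the gripper's body presses on something with over 40 N, if the wrist force passes 120 N, or if a joint passes its speed limit or range.

## Working session

There is one attempt and no reset: what is moved stays moved. The work goes in short steps, each a Python script; the robot and the scene stay as the last script left them, time stands still between calls to the robot, and variables do not carry over. Pictures are saved under pics/ and viewed, at most 14 in all, crops included, and the job is handed in when it is done.

```bash
mkdir -p pics
python3 - <<'E'
from station import env, set_gripper, viewer, workorder
import cv2,numpy as np
np.set_printoptions(precision=4,suppress=True)
for n in ("scene","side"):
    cv2.imwrite(f"pics/{n}0.png",viewer.camera(n))
for n in ("scene","side","wrist"):
    print(n,viewer.camera_params(n))
s=env.read_state();print(s["time_s"],s["tool_pos"],s["orientation"])
E
```

```text
scene {'fx': 527.55101151929, 'fy': 527.55101151929, 'cx': 277.51338807822174, 'cy': 203.73863819859716, 'pose': array([[  -0.3459,   -0.8068,    0.4789, 1129.1276],
       [   0.9382,   -0.3006,    0.1714,  186.5887],
       [   0.0056,    0.5086,    0.861 , 1072.4529],
       [   0.    ,    0.    ,    0.    ,    1.    ]])}
side {'fx': 506.2879399739146, 'fy': 506.2879399739146, 'cx': 279.80889702959416, 'cy': 201.8959463305119, 'pose': array([[   0.9923,    0.0878,   -0.0871,  440.6093],
       [  -0.1219,    0.5746,   -0.8093, -982.1766],
       [  -0.021 ,    0.8137,    0.5809,  741.7763],
       [   0.    ,    0.    ,    0.    ,    1.    ]])}
wrist {'fx': 303.35017567092905, 'fy': 303.35017567092905, 'cx': 279.37473208050085, 'cy': 208.9856357705347, 'tool_from_camera': array([[  0.0003,   0.9621,   0.2728,  74.1113],
       [  1.    ,  -0.0002,  -0.0006,  -0.2697],
       [ -0.0005,   0.2728,  -0.9621, -82.0323],
       [  0.    ,   0.    ,   0.    ,   1.    ]])}
0.1 [236.7271 578.0336 301.9956] [ 0.1932  0.9812 -0.0007 -0.0001]
```

View pics/scene0.png

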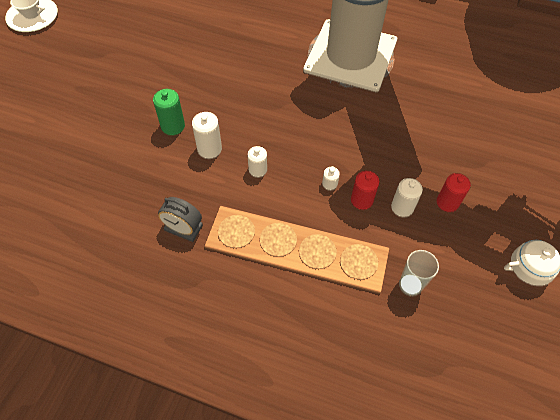

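View pics/side0.png

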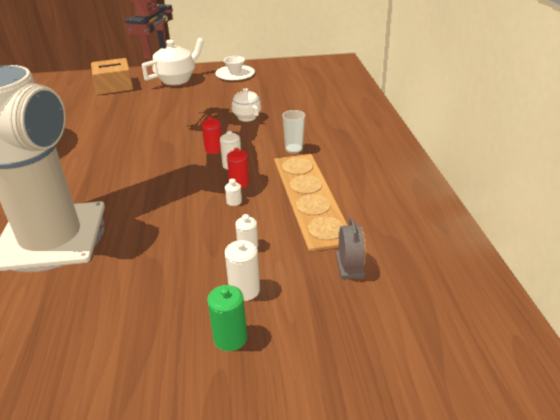

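Scene view, left to right: green (169,112), white (207,135), white (257,162), white (331,179), red (365,190), greyish white in the arm's shadow (406,198), red (455,192). The clock is at (180,220) and the glass at (420,272). The four white or grey jars fit the description; the green one and the two reds are decoys. I'll check this in enlarged crops.

Run:
```python
import cv2
a=cv2.imread("pics/scene0.png")[80:305,145:475];cv2.imwrite("pics/c1.png",cv2.resize(a,None,fx=2.4,fy=2.4,interpolation=cv2.INTER_CUBIC))
b=cv2.imread("pics/side0.png")[100:360,180:380];cv2.imwrite("pics/c2.png",cv2.resize(b,None,fx=2.3,fy=2.3,interpolation=cv2.INTER_CUBIC))
```

```text
(no output)
```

View pics/c1.png

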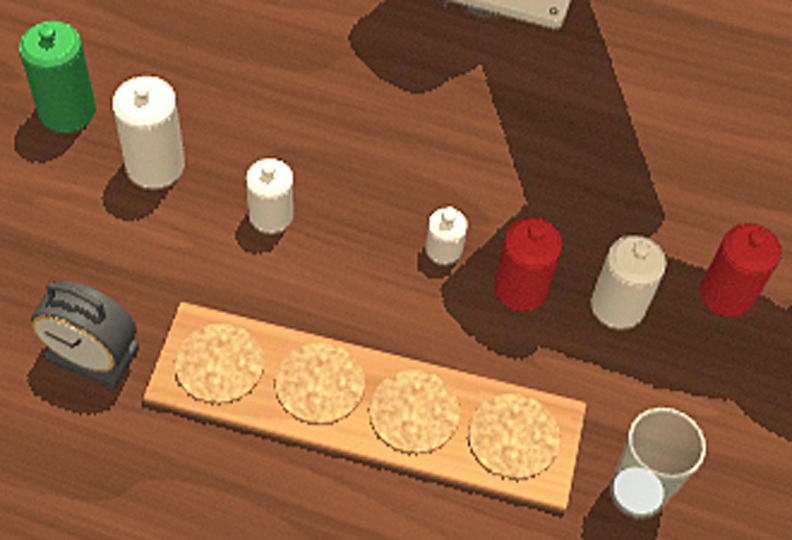

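View pics/c2.png

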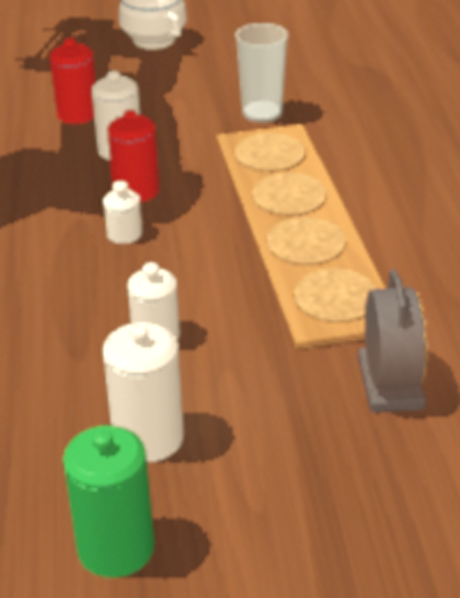

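The crops confirm it. White tallest has its knob at c1 (141,93), third at (268,171), shortest at (448,214) and shaded second at (640,245), between the two reds. Now I triangulate.

```bash
cat > h.py <<'E'
import numpy as np, cv2
from scipy.spatial.transform import Rotation as R
from station import env, set_gripper, viewer, workorder
np.set_printoptions(precision=1,suppress=True)
def ray(p,pose,uv):
    d=pose[:3,:3]@[(uv[0]-p["cx"])/p["fx"],-(uv[1]-p["cy"])/p["fy"],-1]
    return pose[:3,3],d/np.linalg.norm(d)
def tri(rays):
    A=[np.eye(3)-np.outer(d,d) for o,d in rays]
    x=np.linalg.solve(sum(A),sum(a@o for a,(o,d) in zip(A,rays)))
    return x,max(np.linalg.norm(a@(x-o)) for a,(o,d) in zip(A,rays))
def project(p,pose,X):
    c=(np.atleast_2d(X)-pose[:3,3])@pose[:3,:3]
    return np.c_[p["cx"]-p["fx"]*c[:,0]/c[:,2],p["cy"]+p["fy"]*c[:,1]/c[:,2]]
def wpose():
    s=env.read_state();T=np.eye(4);T[:3,:3]=R.from_quat(s["orientation"]).as_matrix();T[:3,3]=s["tool_pos"]
    return T@viewer.camera_params("wrist")["tool_from_camera"]
def down(yaw):  # tool z down; closing line (tool y) at world angle yaw
    y=np.array([np.cos(yaw),np.sin(yaw),0]);z=np.array([0,0,-1.]);return R.from_matrix(np.c_[np.cross(y,z),y,z]).as_quat()
E
python3 - <<'E'
from h import *
P=dict(tallest=((141,93),(145,331)),third=((268,171),(151,266)),shortest=((448,214),(121,185)),second=((640,245),(114,75)),
red1=((536,229),(130,114)),red2=((757,235),(71,43)),green=((46,33),(103,434)),c1=((219,363),(338,294)),c2=((320,383),(306,240)),c3=((414,411),(289,193)),c4=((514,436),(270,151)),clock=((72,293),(395,280)),glassrim=((667,441),(262,33)))
S,D=viewer.camera_params("scene"),viewer.camera_params("side")
for k,(a,b) in P.items():
    x,e=tri([ray(S,S["pose"],(145+a[0]/2.4,80+a[1]/2.4)),ray(D,D["pose"],(180+b[0]/2.3,100+b[1]/2.3))])
    print(k,x,round(e,1))
E
```

```text
tallest [ 446.9 -241.8  121.2] 1.3
third [ 461.2 -104.3   82.3] 1.4
shortest [438.   70.8  63.8] 0.6
second [439.5 249.1 104.2] 2.6
red1 [453.7 155.7 102.5] 1.9
red2 [390.  347.5 102. ] 2.8
green [ 410.2 -359.7  124.1] 0.5
c1 [642.9 -86.8  15.3] 1.7
c2 [628.3   9.6  14.3] 0.9
c3 [625.2 100.9  14.9] 0.7
c4 [617.5 194.1  14.9] 0.9
clock [ 668.9 -205.6  119.5] 1.6
glassrim [625.4 313.2 112. ] 1.3
```

Run:
```python
from h import *
import pickle
V=[]
for i,y in enumerate((150,-90)):
    env.reach([500,y,350],down(np.pi/2)); env.hold(.3)
    T=wpose(); im=viewer.camera("wrist"); V.append((T,im)); cv2.imwrite(f"pics/w{i}.png",im)
pickle.dump(V,open("V.pkl","wb"))
s=env.read_state();print(s["time_s"],s["qpos"],s["force"])
```

```text
3.5833 [-0.2  0.2  1.8  0.   1.1 -1.8] [-0.3  0.4  0.5]
```

View pics/w0.png

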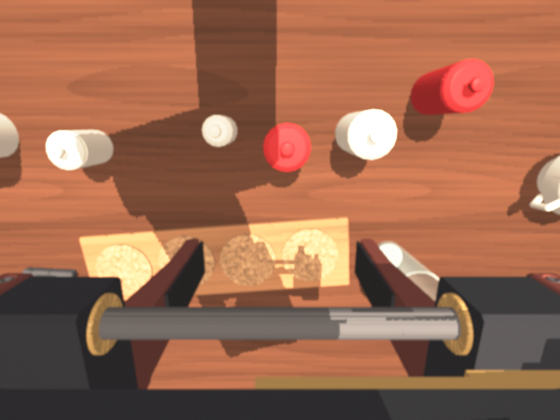

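View pics/w1.png

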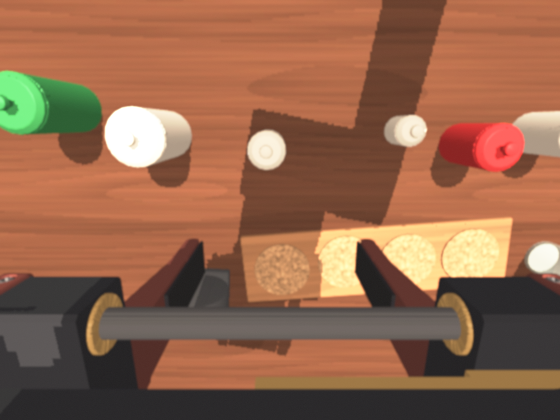

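w0 shows knobs of second (372,138), shortest (216,131) and third (63,152), with coasters at (310,255), (248,260) and (122,270). w1 shows knobs of tallest (131,139), third (266,150) and shortest (417,130), with coasters at (282,269), (409,258) and (471,253). Next I combine all the views.

Run:
```python
from h import *
import pickle
V=pickle.load(open("V.pkl","rb"))
P=dict(tallest=((141,93),(145,331),None,(131,139)),third=((268,171),(151,266),(63,152),(266,150)),shortest=((448,214),(121,185),(216,131),(417,130)),second=((640,245),(114,75),(372,138),None),
c1=((219,363),(338,294),(122,270),(282,269)),c2=((320,383),(306,240),None,None),c3=((414,411),(289,193),(248,260),(409,258)),c4=((514,436),(270,151),(310,255),(471,253)))
S,D,W=[viewer.camera_params(n) for n in ("scene","side","wrist")]
for k,(a,b,*w) in P.items():
    f=[ray(S,S["pose"],(145+a[0]/2.4,80+a[1]/2.4)),ray(D,D["pose"],(180+b[0]/2.3,100+b[1]/2.3))]
    g=[ray(W,V[i][0],u) for i,u in enumerate(w) if u]
    x,e=tri(f+g); print(k,"all",x,round(e,1),"fixed",tri(f)[0],*( ["wrist",tri(g)[0]] if len(g)>1 else []), *["w@z",[o+d*(x[2]-o[2])/d[2] for o,d in g]])
```

```text
tallest all [ 444.8 -240.6  119.2] 3.5 fixed [ 446.9 -241.8  121.2] w@z [array([ 441.8, -238.7,  119.2])]
third all [ 458.6 -103.    78.5] 3.5 fixed [ 461.2 -104.3   82.3] wrist [ 457.8 -105.2   69.1] w@z [array([458.1, -98.6,  78.5]), array([ 455.9, -104.8,   78.5])]
shortest all [435.7  73.1  61.6] 2.8 fixed [438.   70.8  63.8] wrist [434.4  74.5  58.6] w@z [array([434.9,  75.1,  61.6]), array([433.7,  73.2,  61.6])]
second all [440.1 248.3 104.6] 3.1 fixed [439.5 249.1 104.2] w@z [array([440.8, 247.5, 104.6])]
c1 all [641.3 -86.7  14.2] 3.2 fixed [642.9 -86.8  15.3] wrist [637.  -85.1  19.9] w@z [array([640.6, -88.5,  14.2]), array([639.1, -85.1,  14.2])]
c2 all [628.3   9.6  14.3] 0.9 fixed [628.3   9.6  14.3] w@z []
c3 all [623.8 103.1  13.5] 3.9 fixed [625.2 100.9  14.9] wrist [620.2 103.7  18.6] w@z [array([624.2, 103.1,  13.5]), array([620.9, 105.8,  13.5])]
c4 all [615.8 196.   13.3] 3.5 fixed [617.5 194.1  14.9] wrist [612.8 195.7  16.9] w@z [array([616.1, 196.2,  13.3]), array([612.7, 197.7,  13.3])]
```

Knob heights of about 121, 104, 82 and 64 mm, plus a coaster top near 15 mm and a pitch of 94.5 mm, all agree with the text. I fit the row to a line and place the tallest first, on c1 next to the clock.

```bash
cat >> h.py <<'E'
JAR=dict(tallest=(444.8,-240.6,72),second=(440.1,248.3,52),third=(458.6,-103.5,38),shortest=(436,72.8,28))
COA=dict(tallest=(640,-86),second=(631,8.6),third=(623.5,102.6),shortest=(615.2,196.6))
Q=down(0.086)
def do(k):
    x,y,g=JAR[k];u,v=COA[k];z=g+61;f=lambda *p:env.move_l(p,rate=200)
    env.reach([x,y,z+150],Q); f(x,y,z+20); env.move_l([x,y,z],rate=80)
    set_gripper(20); s=env.read_state();print(k,"width",s["width"],"grip",s["grip_force"])
    f(x,y,z+150); f(u,v,z+150); f(u,v,z+30); env.hold(.2)
    hit=env.move_l([u,v,z+11],rate=25,f_stop=3)
    s=env.read_state();print("hit",hit,"bottom",s["tool_pos"][2]-z,"w",s["width"])
    if s["width"]<30: raise SystemExit("lost")
    set_gripper(88); f(u,v,z+150); print("t",env.read_state()["time_s"])
E
python3 - <<'E'
from h import *
do("tallest")
env.reach([500,150,283],Q)
a=viewer.camera("scene");b=viewer.camera("side")
cv2.imwrite("pics/p1.png",np.hstack([cv2.resize(a[150:330,140:440],(400,240)),cv2.resize(b[120:360,180:380],(200,240))]))
E
```

```text
tallest width 61.84890784456388 grip 30.000766217708588
hit True bottom 15.853727533364605 w 61.64373199125042
t 11.625
```

View pics/p1.png

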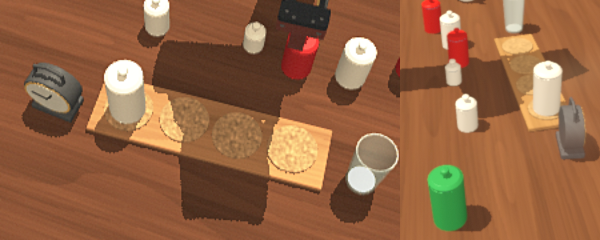

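The tallest stands upright on the coaster by the clock, at (125,95) in the montage. The contact height of 15.9 mm matches the coaster top. I carry on with the other three.

Run:
```python
from h import *
for k in ("second","third","shortest"): do(k)
env.reach([400,-60,300],Q); env.hold(.3)
a=viewer.camera("scene");b=viewer.camera("side")
cv2.imwrite("pics/sceneE.png",a);cv2.imwrite("pics/sideE.png",b)
cv2.imwrite("pics/p2.png",np.hstack([cv2.resize(a[150:330,140:440],(500,300)),cv2.resize(b[120:300,230:380],(250,300))]))
```

```text
second width 54.27999055376741 grip 29.999932944774628
hit True bottom 15.834352999410669 w 53.96337101863449
t 20.7917
third width 45.788713813163795 grip 30.00030755996704
hit True bottom 15.764964287307265 w 45.762238678600845
t 29.0667
shortest width 37.912572875146196 grip 30.000171661376953
hit True bottom 15.702061645772815 w 37.52972881778164
t 37.275
```

View pics/p2.png

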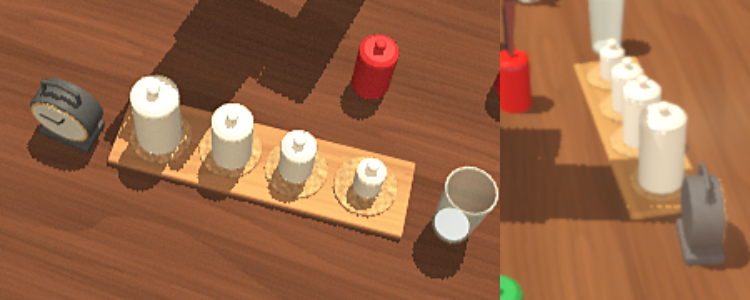

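All four stand upright in order and the clock and glass look unmoved. I check the centring numerically from the knobs: scene (153,86), (232,116), (298,139), (370,164); side (164,107), (143,83), (127,63), (112,44).

Run:
```python
from h import *
S,D=[viewer.camera_params(n) for n in ("scene","side")]
s0,s1,d0,d1=[cv2.imread(f"pics/{n}.png").astype(int) for n in ("scene0","sceneE","side0","sideE")]
for a,b,c in zip([(153,86),(232,116),(298,139),(370,164)],[(164,107),(143,83),(127,63),(112,44)],COA.items()):
    x,e=tri([ray(S,S["pose"],(140+a[0]*.6,150+a[1]*.6)),ray(D,D["pose"],(230+b[0]*.6,120+b[1]*.6))]);print(c,x,round(e,1))
for n,p,q,(u,v,w,h) in (("clock",s0,s1,(155,190,50,55)),("glass",s0,s1,(398,250,42,48)),("clock side",d0,d1,(334,225,34,55))):
    print(n,"mean diff",abs(p-q)[v:v+h,u:u+w].mean())
```

```text
('tallest', (640, -86)) [640.4 -90.2 138.5] 2.6
('second', (631, 8.6)) [632.4  11.4 113.1] 2.1
('third', (623.5, 102.6)) [624.7  97.1  96. ] 1.4
('shortest', (615.2, 196.6)) [616.5 191.   77. ] 1.0
clock mean diff 2.9395151515151516
glass mean diff 2.751984126984127
clock side mean diff 6.083422459893048
```

Run:
```python
import cv2,numpy as np
a=cv2.imread("pics/sceneE.png")[185:305,190:390];b=cv2.imread("pics/sideE.png")[130:260,270:350]
cv2.imwrite("pics/p3.png",np.hstack([cv2.resize(a,(500,300),interpolation=2),cv2.resize(b,(246,300)[:2],interpolation=2)]))
```

```text
(no output)
```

View pics/p3.png

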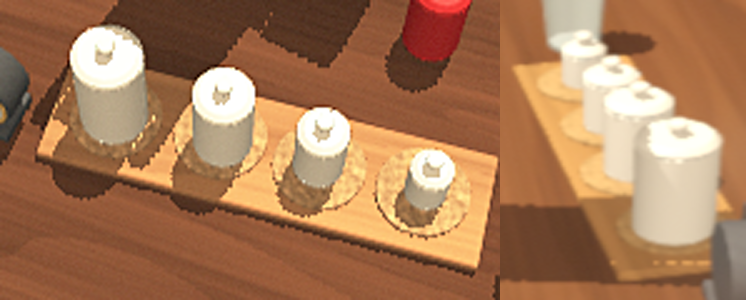

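Every jar is within a few mm of its coaster's centre. In the last crop the third's base is at 319 against a coaster centre of 319 px, and the shortest's is at 427 against 424. The clock and glass show no shift, and the arm is clear, so I hand in.

```bash
python3 -c "
from station import workorder;print(workorder.sign_off())"
```

```text
the job is handed in; nothing more can be done
None
```

I handed the job in at about 40 s on the robot clock: the four white jars stand upright on the coasters, tallest by the clock to shortest by the glass, each within about 6 mm of centre by camera; the clock and glass look unmoved and the gripper is open and clear.

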